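# Sweep the leftover portions off the tray into the orange crate

### The arm

A 6-joint arm with a two-finger parallel gripper is mounted at the origin on the work surface. World frame = base frame: x ahead of the robot, y to its left, z up, the work surface at z = 0. Lengths are in m, angles in degrees, forces in N, time in s.
With the tool pointing down it reaches from about 0.4 to 0.825 m from the base axis. Payload 7 kg.
Tool frame: the origin (TCP) lies midway between the tips of the shut fingers; the grasp point (between the pads) lies 19 mm behind it (ctrl.hold_point_z is the distance from the TCP to the grasp point, in m); z points along the fingers, y is the line along which they close (so a half turn about z gives the same grasp; the last joint's range is limited). The gripper opens to 88 mm and grips with 3 to 60 N. Pads are 19 mm wide; open, the fingers measure 130 mm over their backs; the gripper's body (78 mm by 193 mm) begins 47 mm behind the grasp point.
Start: joints at [-47.263, 20.546, 0.682, 0, -70.136, -16.507], TCP at [0.298, -0.605, 0.227] pointing down, gripper open.
Joint ranges: [-176.03, 176.03], [-82.01, 121.73], [-58.28, 71.71], [-173.87, 95.51], [-174.79, -0.11], [-173.66, 173.66]. Speed limits (degrees/s): [136.94, 136.94, 172.46, 180, 180, 180].

### API

Orientations are given as [roll, pitch, yaw] about the fixed x, y, z axes, in that order (R = Rz(yaw) Ry(pitch) Rx(roll)).
In Python, from plant import ctrl gives the robot as it stands.
- The arm moves only by the tool apply_moves, never from a script. Its argument "deltas" is a list of rows, each an object with "fingers": the finger opening in mm, from 0 to 87.6; "delta_pos": the shift along the tool's x, y, z in mm, a list of three; "angular": the turn, a rotation vector about the tool's x, y, z in degrees, a list of three. A call has 1 to 10 rows; each row is the pose to reach, as a shift and turn from the pose commanded when the call began, along the tool's axes at that moment; what a row does not reach only later rows make up. A row lasts 1/10 s, in which the tool goes at most 50 mm and 8.59 degrees, less where a joint would pass 70% of its speed; a pose out of reach is approached as far as the arm can. A call with a gripper value outside its range is refused whole. The fingers move at their own pace and stop on an object; the grip force is fixed at half the most. Time passes only in rows, so rows that repeat a pose let the fingers close. It gives the time, the measured TCP pose, the force, the opening and the grip force at its end, in the units of the state.
- ctrl.get_obs(): the state, without advancing time (a new reading comes with each control period).
- ctrl.snapshot(name): name is "scene" or "side" or "wrist"; returns the picture (420x560x3 uint8, red, green, blue); there is no depth.
- ctrl.camera_params(name): a dict with "fx", "fy", "cx", "cy" (pixels), "cam_to_world" (4x4, takes a point from camera to world coordinates); the wrist camera has in their place "mount" (4x4, takes a point from camera to tool coordinates, whose origin is the TCP and whose axes are the flange's). Camera axes: x right, y up, looking along -z (the intrinsics and any distortion apply to the point x, -y, -z); pixel columns grow to the right and rows downward; lengths in m; the calibration is good to about 2 mm. A picture is of the moment at which its call begins: read the wrist's pose just before it. camera_params takes no time and is no camera call.
- ctrl.close_job(): hands the job in; it is judged then, once.
The state is a dict: "clock": time; "joint_pos": joint angles; "qvel": joint speeds; "tau": joint torques, N m; "tool_pos": TCP position; "orientation": TCP orientation; "force": force on the tool from outside, world axes, zero at the start; "moment": the same for the moment, N m; "opening": finger opening in m; "gripper_force": force on a finger pad.
Only numpy, scipy, OpenCV 4.12 (cv2) and the standard library are available. Lean on these libraries where they do the work, as an engineer would, in place of code of your own. Each camera call takes 0.05 s, during which the arm holds its last target. There are 200 camera calls.

### The job

With the gripper's fingers closed, sweep the three small portion packs (red, yellow and blue lids) along the green tray and off its open end so that they drop into the orange crate. Only push them: do not pinch or lift them, and leave the cups and the pot on the tray and the cups in the black crate standing where they are.

Things in the scene. Friction and masses are not known exactly. Their poses are not given: they have to be found in the camera images.
- tray: green serving tray fixed on a low aluminium stand. Flat top 320 mm (its x) by 360 mm (its y), 100 mm above the work surface. Low rails 12 mm wide and 12 mm high run along its near and far edges (-x and +x); both ends (-y and +y, at 180 mm from the middle) are open and have no rim. Origin: on the work surface below the middle; z up. It does not move.
- crate_orange: orange ribbed plastic crate, open at the top, fixed against one open end of the tray (it may be the left or the right one), for unopened portions going back to the store. 320 mm (x) by 150 mm (y) by 88 mm high, walls 5 mm, floor 5 mm thick; axes parallel to the tray's. Its centre lies 248 mm from the tray's middle; the tray's end reaches over its nearer wall by about 7 mm, so things swept off that end drop into it. Origin: centre of its underside.
- crate_black: black ribbed crate of the same size and shape at the other end of the tray; two cups stand in it and no portion pack is to go in it. Origin: centre of its underside.
- portion_red: small closed portion pack (jam or spread), white tub with a red foil lid, 46 x 36 x 18 mm (x, y, z), 20 to 45 g, lying flat and loose on the tray. Origin: its centre, 9 mm above what it lies on.
- portion_yellow: small closed portion pack (jam or spread), white tub with a yellow foil lid, 46 x 36 x 18 mm (x, y, z), 20 to 45 g, lying flat and loose on the tray. Origin: its centre, 9 mm above what it lies on.
- portion_blue: small closed portion pack (jam or spread), white tub with a blue foil lid, 46 x 36 x 18 mm (x, y, z), 20 to 45 g, lying flat and loose on the tray. Origin: its centre, 9 mm above what it lies on.
- dessert_cup: closed white dessert cup with an orange dot on its lid, 70 mm across, 47 mm high, standing near the far rail of the tray; to be left alone. Origin: centre of its underside.
- paper_cup: closed brown paper cup, 70 mm across, 50 mm high, standing near the far rail of the tray; to be left alone. Origin: centre of its underside.
- yoghurt_pot: white yoghurt pot with a blue lid, 68 mm across, 48 mm high, standing near the far rail of the tray; to be left alone. Origin: centre of its underside.
- crate_cup1: closed white dessert cup with a yellow dot on its lid, 70 mm across, 47 mm high, standing in the black crate; to be left alone. Origin: centre of its underside.
- crate_cup2: closed brown paper cup, 70 mm across, 50 mm high, standing in the black crate; to be left alone. Origin: centre of its underside.
There are look-alikes about, which are no part of the job. Leave any grey or pink look-alike of the portion_red alone.

How it is judged (in metres and radians):
At the end, for the whole second after the job is handed in: All three portion packs lie at rest (under 20 mm/s) inside the orange crate: each pack's centre is within its walls and lower than 85 mm above the crate's underside (crate height 88 mm). Which way up they lie does not matter (x of portion_red in the frame of crate_orange between -0.156 and 0.156 m and y of portion_red in the frame of crate_orange between -0.071 and 0.071 m and z of each of portion_red, portion_yellow, portion_blue in the frame of crate_orange below 0.085 m and linear speed of each of portion_red, portion_yellow, portion_blue below 0.02 m/s and x of portion_yellow in the frame of crate_orange between -0.156 and 0.156 m and y of portion_yellow in the frame of crate_orange between -0.071 and 0.071 m and x of portion_blue in the frame of crate_orange between -0.156 and 0.156 m and y of portion_blue in the frame of crate_orange between -0.071 and 0.071 m); the robot touches nothing.
It fails at once if a portion pack is lifted (its centre more than 26 mm above where it lay on the tray) (height (world z) of any of portion_red, portion_yellow, portion_blue above 0.135 m).
It fails at once if a portion pack is taken between the fingers (grasp point within 18 mm of its centre) (distance between the grasp point and portion_red below 0.018 m or distance between the grasp point and portion_yellow below 0.018 m or distance between the grasp point and portion_blue below 0.018 m).
It fails at once if a cup or pot on the tray or in the black crate is moved by more than 15 mm or tipped (distance of any of dessert_cup, paper_cup, yoghurt_pot, crate_cup1, crate_cup2 from where it was at the start of the episode above 0.015 m or angle between any of dessert_cup, paper_cup, yoghurt_pot, crate_cup1, crate_cup2's own z axis and vertical above 0.3 rad).
It also fails if it takes over 64 s, if anything falls off the work surface, if the arm or the gripper's body presses on something with over 40 N, if the wrist force passes 120 N, or if a joint passes its speed limit or range.

## Working session

There is one attempt and no reset: what is moved stays moved. The work goes in short steps, Python scripts to look and compute and a tool call to move; the robot and the scene stay as the last step left them, time stands still between calls to the robot, and variables do not carry over. Pictures are saved under pics/ and viewed, at most 10 in all, crops included, and the job is handed in when it is done.

Besides the shell and the picture viewer there is one more tool, called by a JSON object that holds its "method" and its "body", one argument or row to a line. apply_moves: Moves the arm, as the interface text tells. Its arguments: {"type":"object","properties":{"deltas":{"type":"array"}},"required":["deltas"]}

```bash
mkdir -p pics
cat > h.py <<'E'
import numpy as np, cv2
from plant import ctrl
def proj_ray(name,uv,z):
    c=ctrl.camera_params(name); T=np.array(c["cam_to_world"])
    out=[]
    for u,v in uv:
        d=T[:3,:3]@np.array([(u-c["cx"])/c["fx"],-(v-c["cy"])/c["fy"],-1]); o=T[:3,3]
        out.append(o+d*(z-o[2])/d[2])
    return np.array(out)
def pix(name,P):
    c=ctrl.camera_params(name); T=np.linalg.inv(np.array(c["cam_to_world"]))
    p=np.c_[P,np.ones(len(P))]@T.T
    return np.c_[c["cx"]+c["fx"]*p[:,0]/-p[:,2],c["cy"]+c["fy"]*p[:,1]/p[:,2]]
E
python3 - <<'E'
from h import *
for n in("scene","side"):
    im=ctrl.snapshot(n); cv2.imwrite(f"pics/{n}0.png",im[:,:,::-1]); c=ctrl.camera_params(n); print({k:np.round(v,3).tolist() if not isinstance(v,str) else v for k,v in c.items()})
print(ctrl.get_obs())
E
```

```text
{'fx': 535.1, 'fy': 535.1, 'cx': 282.693, 'cy': 206.648, 'cam_to_world': [[0.385, -0.713, 0.586, 1.225], [0.923, 0.306, -0.235, -0.274], [-0.012, 0.631, 0.776, 1.073], [0.0, 0.0, 0.0, 1.0]]}
{'fx': 495.928, 'fy': 495.928, 'cx': 278.967, 'cy': 217.121, 'cam_to_world': [[-0.932, 0.173, -0.318, 0.152], [-0.362, -0.449, 0.817, 0.877], [-0.001, 0.877, 0.481, 0.614], [0.0, 0.0, 0.0, 1.0]]}
{'clock': 0.1, 'joint_pos': array([-4.72634512e+01,  2.05875577e+01,  6.41022140e-01, -1.69175939e-02,
       -7.01361888e+01, -1.65064340e+01]), 'qvel': array([-0.09110632, -0.13429753,  0.09599847,  0.14299363, -0.03145336,
       -0.06028343]), 'tau': array([ 3.07735654e-04, -5.84165096e+01,  2.93753654e+01,  7.01556087e+00,
        1.01824582e-02, -5.66082656e-05]), 'tool_pos': array([ 0.29811979, -0.60513032,  0.22573158]), 'orientation': array([ 1.79916166e+02, -8.25678158e-03, -1.53775639e+02]), 'force': array([0.46988343, 0.44868166, 0.63823114]), 'moment': array([0.01207132, 0.00677722, 0.04658701]), 'gripper_force': 0.0, 'opening': 0.08741962391865499}
```

View pics/scene0.png

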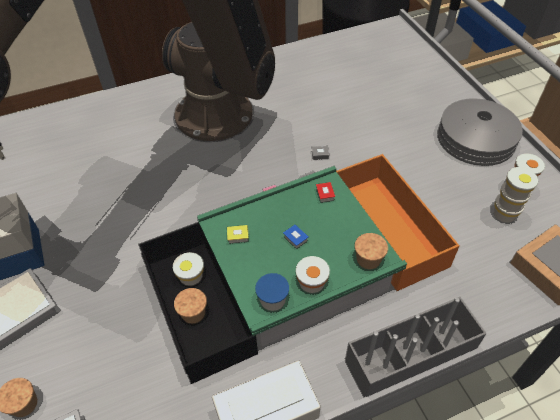

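View pics/side0.png

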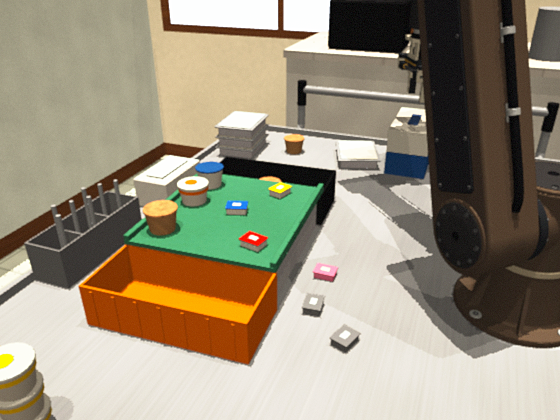

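Scene view: the red pack is at (325,191), yellow at (237,234) and blue at (296,236), all on the tray. The orange crate is on the robot's left (+y). The cups and pot are at (272,292), (312,275) and (370,252), near the far rail. The look-alikes are pink (275,190) and grey (320,152), both on the table off the tray, so they are excluded.

Run:
```python
from h import *
im=cv2.imread("pics/scene0.png"); side=cv2.imread("pics/side0.png")
cv2.imwrite("pics/crop1.png",cv2.resize(im[150:330,190:420],None,fx=3.2,fy=3.2,interpolation=cv2.INTER_CUBIC))
def rngs(h,m): 
    return m
for n,I in(("scene",im),("side",side)):
    hsv=cv2.cvtColor(I,cv2.COLOR_BGR2HSV)
    for c,lo,hi in(("red",(172,170,90),(180,255,255)),("red0",(0,200,90),(4,255,255)),("yel",(24,150,120),(34,255,255)),("blue",(105,150,60),(125,255,255))):
        k,l,s,ce=cv2.connectedComponentsWithStats(cv2.inRange(hsv,lo,hi))
        for i in range(1,k):
            if s[i,4]>40: print(n,c,s[i].tolist(),ce[i].round(1),proj_ray(n,[ce[i]],.118)[0].round(4))
    g=cv2.inRange(hsv,(60,90,30),(90,255,255)); k,l,s,ce=cv2.connectedComponentsWithStats(g); i=1+s[1:,4].argmax()
    ct=max(cv2.findContours((l==i).astype('uint8'),0,2)[0],key=cv2.contourArea); h=cv2.convexHull(ct)
    q=cv2.approxPolyDP(h,8,True)[:,0]; print(n,q.tolist(),proj_ray(n,q,.11).round(3).tolist())
```

```text
scene blue [483, 1, 43, 34, 421] [505.7  16.7] [0.0615 0.9743 0.118 ]
scene blue [457, 7, 56, 45, 1118] [481.6  30.8] [0.0964 0.8569 0.118 ]
scene blue [283, 225, 25, 20, 209] [295.2 234.7] [0.5883 0.0095 0.118 ]
scene blue [256, 275, 33, 28, 455] [272.6 288.4] [ 0.6948 -0.0874  0.118 ]
scene [[334, 167], [405, 264], [251, 330], [198, 217]] [[0.431, 0.182, 0.11], [0.746, 0.196, 0.11], [0.76, -0.16, 0.11], [0.45, -0.173, 0.11]]
side red0 [239, 231, 28, 15, 172] [253.  238.5] [0.4957 0.1326 0.118 ]
side yel [268, 182, 24, 11, 120] [279.8 187.2] [ 0.5309 -0.1016  0.118 ]
side yel [0, 354, 13, 15, 146] [  5.1 359.8] [0.682  0.5469 0.118 ]
side blue [385, 152, 43, 26, 837] [405.8 164.8] [ 0.2768 -0.3434  0.118 ]
side blue [196, 162, 28, 11, 245] [209.4 167. ] [ 0.7419 -0.1493  0.118 ]
side blue [226, 201, 22, 8, 119] [235.9 205.1] [0.5869 0.0178 0.118 ]
side [[323, 183], [275, 271], [124, 241], [175, 191], [223, 173]] [[0.448, -0.177, 0.11], [0.42, 0.208, 0.11], [0.731, 0.22, 0.11], [0.758, -0.01, 0.11], [0.701, -0.144, 0.11]]
```

View pics/crop1.png

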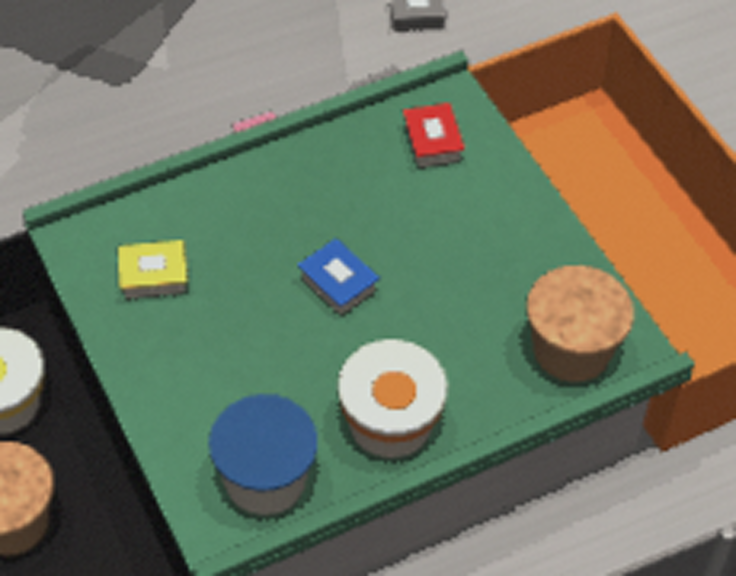

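The crop shows three packs with red, yellow and blue lids on the tray. The pink one lies on the table behind the near rail, so my choice of targets stands. Next I compute positions in the tray frame.

Run:
```python
from h import *
from scipy.optimize import least_squares
U=np.array([[198.4,216],[334.7,167],[405.6,263],[251,329]])
L=np.array([[-.16,-.18],[-.16,.18],[.16,.18],[.16,-.18]])
def tw(p,l): 
    c,s=np.cos(p[2]),np.sin(p[2]); return p[:2]+l@np.array([[c,s],[-s,c]])
r=least_squares(lambda p:(pix("scene",np.c_[tw(p,L),np.full(4,.112)])-U).ravel(),[.6,0,0.])
p=r.x;print(p[:2].round(4),np.degrees(p[2]).round(2),r.fun.round(1))
c,s=np.cos(p[2]),np.sin(p[2]);R=np.array([[c,-s],[s,c]])
for n,uv,z in(("red",(325.3,190.9),.118),("yel",(237.5,232.2),.118),("blue",(296,234.4),.118),("yog",(272.3,288),.148),("des",(312.8,271),.147),("pap",(371.2,245),.15)):
    w=proj_ray("scene",[uv],z)[0,:2]; print(n,w.round(4),((w-p[:2])@R).round(4))
for n,uv in(("red",(253,239)),("yel",(279.8,187.5)),("blue",(236.5,206))):
    w=proj_ray("side",[uv],.118)[0,:2]; print("side",n,w.round(4),((w-p[:2])@R).round(4))
```

```text
[0.595  0.0129] 2.36 [-1.7 -1.6  0.2 -2.   1.5  0.6 -0.1  1.5]
red [0.4993 0.1255] [-0.091   0.1164]
yel [ 0.5318 -0.1054] [-0.0681 -0.1157]
blue [0.5883 0.0114] [-0.0068 -0.0013]
yog [ 0.7104 -0.0934] [ 0.1109 -0.111 ]
des [ 0.7054 -0.0027] [ 0.1096 -0.0201]
pap [0.6969 0.1357] [0.1068 0.1185]
side red [0.4949 0.1344] [-0.0951  0.1255]
side yel [ 0.5302 -0.0999] [-0.0695 -0.1101]
side blue [0.584  0.0212] [-0.0107  0.0087]
```

{"method": "apply_moves", "body": {
  "deltas": [
    {"fingers":0,"delta_pos":[-482,523,0],"angular":[0,0,-66.1]},
    {"fingers":0,"delta_pos":[-482,523,0],"angular":[0,0,-66.1]},
    {"fingers":0,"delta_pos":[-482,523,0],"angular":[0,0,-66.1]},
    {"fingers":0,"delta_pos":[-482,523,0],"angular":[0,0,-66.1]},
    {"fingers":0,"delta_pos":[-482,523,0],"angular":[0,0,-66.1]},
    {"fingers":0,"delta_pos":[-482,523,0],"angular":[0,0,-66.1]},
    {"fingers":0,"delta_pos":[-482,523,0],"angular":[0,0,-66.1]},
    {"fingers":0,"delta_pos":[-482,523,0],"angular":[0,0,-66.1]},
    {"fingers":0,"delta_pos":[-482,523,0],"angular":[0,0,-66.1]},
    {"fingers":0,"delta_pos":[-482,523,0],"angular":[0,0,-66.1]}
  ]
}}

```text
clock: 1.1
tool_pos: [0.4397, -0.1239, 0.2267]
orientation: [-180.0, 0.0, -87.7]
force: [1.1, -0.5, 0.1]
opening: 0.0131
gripper_force: 0.0
```

{"method": "apply_moves", "body": {
  "deltas": [
    {"fingers":0,"delta_pos":[-198,-68,0],"angular":[0,0,0]},
    {"fingers":0,"delta_pos":[-198,-68,0],"angular":[0,0,0]},
    {"fingers":0,"delta_pos":[-198,-68,0],"angular":[0,0,0]},
    {"fingers":0,"delta_pos":[-198,-68,0],"angular":[0,0,0]},
    {"fingers":0,"delta_pos":[-198,-68,0],"angular":[0,0,0]},
    {"fingers":0,"delta_pos":[-198,-68,0],"angular":[0,0,0]},
    {"fingers":0,"delta_pos":[-198,-68,0],"angular":[0,0,0]}
  ]
}}

```text
clock: 1.8
tool_pos: [0.4991, 0.0743, 0.2261]
orientation: [179.9, -0.0, -87.6]
force: [0.8, -0.5, -0.6]
opening: 0.0003
gripper_force: 0.0
```

```bash
cat > w.py <<'E'
from h import *
from scipy.spatial.transform import Rotation as Ro
def wrist(name,pts=None):
    o=ctrl.get_obs(); im=ctrl.snapshot("wrist"); cv2.imwrite(name,im[:,:,::-1]); c=ctrl.camera_params("wrist")
    T=np.eye(4);T[:3,:3]=Ro.from_euler("xyz",o["orientation"],degrees=True).as_matrix();T[:3,3]=o["tool_pos"]
    c=dict(c);c["cam_to_world"]=T@np.array(c["mount"]);np.save(name+".npy",c,allow_pickle=True)
    print(o["clock"],o["tool_pos"].round(4),o["orientation"].round(2),o["opening"],o["force"].round(1))
E
python3 -c "
from w import *
wrist('pics/w1.png')"
```

```text
1.8 [0.4991 0.0743 0.2261] [ 1.7994e+02 -3.0000e-02 -8.7650e+01] 0.00030909098286144814 [ 0.8 -0.5 -0.6]
```

View pics/w1.png

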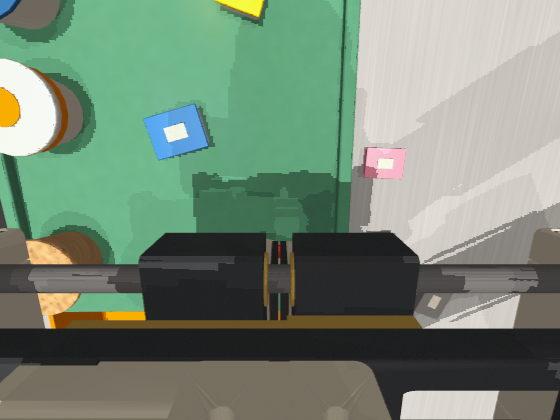

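The wrist view shows blue at (176,132), part of yellow at the top (240,5), and pink at (385,163) outside the rail. Red is hidden behind the fingers, with a sliver at (280,250). I'll measure blue and the rails from this view.

Run:
```python
from h import *
c=np.load("pics/w1.png.npy",allow_pickle=True).item()
print(np.array(c["mount"]).round(3).tolist())
ctrl.camera_params=lambda n:c
p=np.array([.595,.0129]);a=np.radians(2.36);R=np.array([[np.cos(a),-np.sin(a)],[np.sin(a),np.cos(a)]])
for n,uv,z in(("blue",(176,132),.118),("des",(5,107),.147),("rail in",(347,100),.106),("pink",(385,163),.018)):
    w=proj_ray("",[uv],z)[0,:2]; print(n,w.round(4),((w-p)@R).round(4))
print(pix("",np.array([[.4991,.0743,.2261],[.4993,.1255,.118],[.4949,.1344,.118]])).round())
```

```text
[[0.0, 0.967, 0.256, 0.068], [1.0, -0.0, -0.0, -0.0], [-0.0, 0.256, -0.967, -0.159], [0.0, 0.0, 0.0, 1.0]]
blue [0.5884 0.012 ] [-0.0066 -0.0006]
des [ 0.7041 -0.0013] [ 0.1084 -0.0186]
rail in [ 0.4442 -0.0205] [-0.1521 -0.0272]
pink [0.3737 0.0397] [-0.22    0.0359]
[[279. 255.]
 [276. 260.]
 [281. 269.]]
```

{"method": "apply_moves", "body": {
  "deltas": [
    {"fingers":0,"delta_pos":[0,0,40],"angular":[0,0,0]},
    {"fingers":0,"delta_pos":[0,0,80],"angular":[0,0,0]},
    {"fingers":0,"delta_pos":[0,0,105],"angular":[0,0,0]},
    {"fingers":0,"delta_pos":[0,0,115],"angular":[0,0,0]},
    {"fingers":0,"delta_pos":[0,0,120],"angular":[0,0,0]},
    {"fingers":0,"delta_pos":[0,0,120],"angular":[0,0,0]}
  ]
}}

```text
clock: 2.45
tool_pos: [0.5001, 0.0743, 0.1071]
orientation: [-180.0, 0.0, -87.7]
force: [-0.1, -0.9, -0.7]
opening: 0.0002
gripper_force: 0.0
```

{"method": "apply_moves", "body": {
  "deltas": [
    {"fingers":0,"delta_pos":[-12,2,2],"angular":[0,0,0]},
    {"fingers":0,"delta_pos":[-24,2,2],"angular":[0,0,0]},
    {"fingers":0,"delta_pos":[-36,2,2],"angular":[0,0,0]},
    {"fingers":0,"delta_pos":[-48,2,2],"angular":[0,0,0]},
    {"fingers":0,"delta_pos":[-60,2,2],"angular":[0,0,0]},
    {"fingers":0,"delta_pos":[-72,2,2],"angular":[0,0,0]},
    {"fingers":0,"delta_pos":[-84,2,2],"angular":[0,0,0]},
    {"fingers":0,"delta_pos":[-96,2,2],"angular":[0,0,0]},
    {"fingers":0,"delta_pos":[-108,2,2],"angular":[0,0,0]},
    {"fingers":0,"delta_pos":[-120,2,2],"angular":[0,0,0]}
  ]
}}

```text
clock: 3.45
tool_pos: [0.4927, 0.1955, 0.1045]
orientation: [180.0, -0.0, -87.7]
force: [0.3, 0.6, 0.1]
opening: 0.0004
gripper_force: 0.0
```

{"method": "apply_moves", "body": {
  "deltas": [
    {"fingers":0,"delta_pos":[-10,0,0],"angular":[0,0,0]},
    {"fingers":0,"delta_pos":[-16,0,0],"angular":[0,0,0]},
    {"fingers":0,"delta_pos":[-16,0,0],"angular":[0,0,0]},
    {"fingers":0,"delta_pos":[-16,0,-30],"angular":[0,0,0]},
    {"fingers":0,"delta_pos":[-16,0,-75],"angular":[0,0,0]},
    {"fingers":0,"delta_pos":[-16,0,-75],"angular":[0,0,0]}
  ]
}}

```text
clock: 4.05
tool_pos: [0.495, 0.2119, 0.1853]
orientation: [-179.5, 0.3, -87.6]
force: [0.1, 0.7, 0.2]
opening: 0.0002
gripper_force: 0.0
```

Run:
```python
from w import *
o=ctrl.get_obs();print(o["clock"],o["tool_pos"],o["orientation"])
cv2.imwrite("pics/s2.png",np.hstack([ctrl.snapshot("scene")[130:380,130:470,::-1],ctrl.snapshot("side")[130:380,50:370,::-1]]))
```

```text
4.05 [0.49501298 0.21190575 0.18534448] [-179.54268782    0.25729591  -87.62227473]
```

View pics/s2.png

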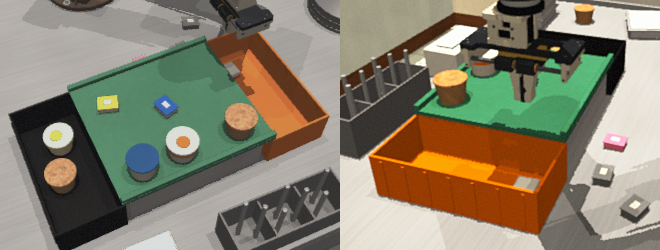

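Red has left the tray and lies in the crate (white underside up, at about (524,183) in the picture). The cups are unmoved. Blue is next.

{"method": "apply_moves", "body": {
  "deltas": [
    {"fingers":0,"delta_pos":[50,-16,0],"angular":[0,0,0]},
    {"fingers":0,"delta_pos":[95,-31,0],"angular":[0,0,0]},
    {"fingers":0,"delta_pos":[140,-46,0],"angular":[0,0,0]},
    {"fingers":0,"delta_pos":[185,-60,0],"angular":[0,0,0]},
    {"fingers":0,"delta_pos":[230,-75,0],"angular":[0,0,0]},
    {"fingers":0,"delta_pos":[261,-85,0],"angular":[0,0,0]},
    {"fingers":0,"delta_pos":[261,-85,0],"angular":[0,0,0]},
    {"fingers":0,"delta_pos":[261,-85,0],"angular":[0,0,0]}
  ]
}}

```text
clock: 4.95
tool_pos: [0.5868, -0.048, 0.1779]
orientation: [179.8, -0.0, -87.8]
force: [0.6, 0.6, 0.8]
opening: 0.0004
gripper_force: 0.0
```

{"method": "apply_moves", "body": {
  "deltas": [
    {"fingers":0,"delta_pos":[0,-3,35],"angular":[0,0,0]},
    {"fingers":0,"delta_pos":[0,-3,60],"angular":[0,0,0]},
    {"fingers":0,"delta_pos":[0,-3,70],"angular":[0,0,0]},
    {"fingers":0,"delta_pos":[0,-3,70],"angular":[0,0,0]},
    {"fingers":0,"delta_pos":[0,-3,70],"angular":[0,0,0]}
  ]
}}

```text
clock: 5.45
tool_pos: [0.5911, -0.0462, 0.1104]
orientation: [-180.0, -0.0, -87.6]
force: [0.2, 0.3, 0.1]
opening: 0.0007
gripper_force: 0.0
```

{"method": "apply_moves", "body": {
  "deltas": [
    {"fingers":0,"delta_pos":[0,0,5],"angular":[0,0,0]},
    {"fingers":0,"delta_pos":[-10,0,5],"angular":[0,0,0]},
    {"fingers":0,"delta_pos":[-20,0,5],"angular":[0,0,0]},
    {"fingers":0,"delta_pos":[-28,0,5],"angular":[0,0,0]},
    {"fingers":0,"delta_pos":[-36,0,5],"angular":[0,0,0]},
    {"fingers":0,"delta_pos":[-44,0,5],"angular":[0,0,0]},
    {"fingers":0,"delta_pos":[-52,0,5],"angular":[0,0,0]},
    {"fingers":0,"delta_pos":[-60,0,5],"angular":[0,0,0]},
    {"fingers":0,"delta_pos":[-68,0,5],"angular":[0,0,0]},
    {"fingers":0,"delta_pos":[-76,0,5],"angular":[0,0,0]}
  ]
}}

```text
clock: 6.45
tool_pos: [0.5876, 0.0299, 0.1046]
orientation: [-180.0, -0.0, -87.7]
force: [-0.1, -0.5, -0.2]
opening: 0.0005
gripper_force: 0.2
```

Run:
```python
from w import *
o=ctrl.get_obs();print(o["clock"],o["tool_pos"],o["orientation"])
cv2.imwrite("pics/s3.png",np.hstack([ctrl.snapshot("scene")[130:380,130:470,::-1],ctrl.snapshot("side")[130:380,50:370,::-1]]))
```

```text
6.45 [0.58756748 0.02988051 0.10455276] [-1.79998933e+02 -5.26900290e-04 -8.76701543e+01]
```

View pics/s3.png

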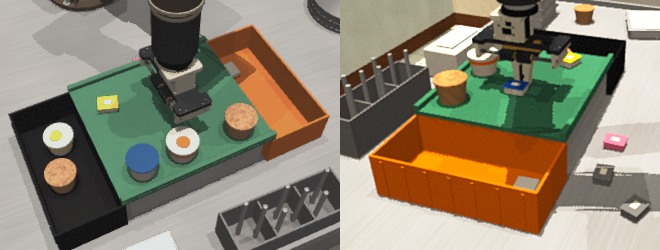

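Blue, at (516,85) in the picture, sits squarely in front of the fingers, so I keep pushing.

{"method": "apply_moves", "body": {
  "deltas": [
    {"fingers":0,"delta_pos":[-10,0,0],"angular":[0,0,0]},
    {"fingers":0,"delta_pos":[-20,0,0],"angular":[0,0,0]},
    {"fingers":0,"delta_pos":[-32,0,0],"angular":[0,0,0]},
    {"fingers":0,"delta_pos":[-44,0,0],"angular":[0,0,0]},
    {"fingers":0,"delta_pos":[-56,0,0],"angular":[0,0,0]},
    {"fingers":0,"delta_pos":[-68,0,0],"angular":[0,0,0]},
    {"fingers":0,"delta_pos":[-80,0,0],"angular":[0,0,0]},
    {"fingers":0,"delta_pos":[-92,0,0],"angular":[0,0,0]},
    {"fingers":0,"delta_pos":[-104,0,0],"angular":[0,0,0]},
    {"fingers":0,"delta_pos":[-116,0,0],"angular":[0,0,0]}
  ]
}}

```text
clock: 7.55
tool_pos: [0.5828, 0.1462, 0.1046]
orientation: [-180.0, 0.0, -87.7]
force: [0.2, -0.2, -0.3]
opening: 0.0004
gripper_force: 0.1
```

{"method": "apply_moves", "body": {
  "deltas": [
    {"fingers":0,"delta_pos":[-12,0,0],"angular":[0,0,0]},
    {"fingers":0,"delta_pos":[-24,0,0],"angular":[0,0,0]},
    {"fingers":0,"delta_pos":[-36,0,0],"angular":[0,0,0]},
    {"fingers":0,"delta_pos":[-48,0,0],"angular":[0,0,0]},
    {"fingers":0,"delta_pos":[-60,0,0],"angular":[0,0,0]},
    {"fingers":0,"delta_pos":[-70,0,0],"angular":[0,0,0]},
    {"fingers":0,"delta_pos":[-70,0,0],"angular":[0,0,0]},
    {"fingers":0,"delta_pos":[-70,0,0],"angular":[0,0,0]},
    {"fingers":0,"delta_pos":[-70,0,-40],"angular":[0,0,0]},
    {"fingers":0,"delta_pos":[-70,0,-80],"angular":[0,0,0]}
  ]
}}

```text
clock: 8.55
tool_pos: [0.5793, 0.214, 0.1843]
orientation: [179.8, -0.1, -87.7]
force: [1.7, 1.2, 0.4]
opening: 0.0008
gripper_force: 0.0
```

Run:
```python
from w import *
o=ctrl.get_obs();print(o["clock"],o["tool_pos"],o["orientation"])
cv2.imwrite("pics/s4.png",np.hstack([ctrl.snapshot("scene")[130:380,130:470,::-1],ctrl.snapshot("side")[130:380,50:370,::-1]]))
```

```text
8.55 [0.57925921 0.21395798 0.18431979] [ 1.79835697e+02 -1.18133675e-01 -8.76973606e+01]
```

View pics/s4.png

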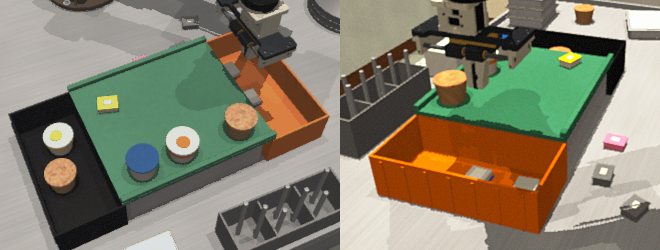

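Blue and red are both in the orange crate, at (479,172) and (524,183). Yellow is the last one.

{"method": "apply_moves", "body": {
  "deltas": [
    {"fingers":0,"delta_pos":[45,8,0],"angular":[0,0,0]},
    {"fingers":0,"delta_pos":[90,15,0],"angular":[0,0,0]},
    {"fingers":0,"delta_pos":[135,22,0],"angular":[0,0,0]},
    {"fingers":0,"delta_pos":[180,30,0],"angular":[0,0,0]},
    {"fingers":0,"delta_pos":[225,38,0],"angular":[0,0,0]},
    {"fingers":0,"delta_pos":[270,46,0],"angular":[0,0,0]},
    {"fingers":0,"delta_pos":[315,54,0],"angular":[0,0,0]},
    {"fingers":0,"delta_pos":[350,59,0],"angular":[0,0,0]},
    {"fingers":0,"delta_pos":[370,61,0],"angular":[0,0,0]},
    {"fingers":0,"delta_pos":[370,61,0],"angular":[0,0,0]}
  ]
}}

```text
clock: 9.65
tool_pos: [0.5332, -0.1598, 0.1844]
orientation: [180.0, -0.0, -87.9]
force: [-0.0, 1.0, 0.8]
opening: 0.0004
gripper_force: 0.0
```

{"method": "apply_moves", "body": {
  "deltas": [
    {"fingers":0,"delta_pos":[0,0,35],"angular":[0,0,0]},
    {"fingers":0,"delta_pos":[0,0,60],"angular":[0,0,0]},
    {"fingers":0,"delta_pos":[0,0,70],"angular":[0,0,0]},
    {"fingers":0,"delta_pos":[0,0,70],"angular":[0,0,0]},
    {"fingers":0,"delta_pos":[0,0,70],"angular":[0,0,0]}
  ]
}}

```text
clock: 10.15
tool_pos: [0.5348, -0.1569, 0.1155]
orientation: [-179.9, -0.0, -87.6]
force: [0.3, 0.2, 0.4]
opening: 0.0004
gripper_force: 0.0
```

{"method": "apply_moves", "body": {
  "deltas": [
    {"fingers":0,"delta_pos":[0,0,8],"angular":[0,0,0]},
    {"fingers":0,"delta_pos":[0,0,11],"angular":[0,0,0]},
    {"fingers":0,"delta_pos":[-8,0,11],"angular":[0,0,0]},
    {"fingers":0,"delta_pos":[-16,0,11],"angular":[0,0,0]},
    {"fingers":0,"delta_pos":[-24,0,11],"angular":[0,0,0]},
    {"fingers":0,"delta_pos":[-32,0,11],"angular":[0,0,0]},
    {"fingers":0,"delta_pos":[-40,0,11],"angular":[0,0,0]},
    {"fingers":0,"delta_pos":[-48,0,11],"angular":[0,0,0]},
    {"fingers":0,"delta_pos":[-58,0,11],"angular":[0,0,0]},
    {"fingers":0,"delta_pos":[-68,0,11],"angular":[0,0,0]}
  ]
}}

```text
clock: 11.15
tool_pos: [0.5313, -0.0883, 0.1036]
orientation: [-180.0, 0.0, -87.7]
force: [-0.3, -0.1, 0.7]
opening: 0.0006
gripper_force: 0.2
```

{"method": "apply_moves", "body": {
  "deltas": [
    {"fingers":0,"delta_pos":[-10,0,0],"angular":[0,0,0]},
    {"fingers":0,"delta_pos":[-20,0,0],"angular":[0,0,0]},
    {"fingers":0,"delta_pos":[-32,0,0],"angular":[0,0,0]},
    {"fingers":0,"delta_pos":[-44,0,0],"angular":[0,0,0]},
    {"fingers":0,"delta_pos":[-56,0,0],"angular":[0,0,0]},
    {"fingers":0,"delta_pos":[-68,0,0],"angular":[0,0,0]},
    {"fingers":0,"delta_pos":[-80,0,0],"angular":[0,0,0]},
    {"fingers":0,"delta_pos":[-92,0,0],"angular":[0,0,0]},
    {"fingers":0,"delta_pos":[-104,0,0],"angular":[0,0,0]},
    {"fingers":0,"delta_pos":[-116,0,0],"angular":[0,0,0]}
  ]
}}

```text
clock: 12.15
tool_pos: [0.5266, 0.0278, 0.1036]
orientation: [-180.0, -0.0, -87.7]
force: [-0.1, -0.1, 0.6]
opening: 0.0004
gripper_force: 0.1
```

Run:
```python
from w import *
o=ctrl.get_obs();print(o["clock"],o["tool_pos"],o["orientation"])
cv2.imwrite("pics/s5.png",np.hstack([ctrl.snapshot("scene")[130:380,130:470,::-1],ctrl.snapshot("side")[130:380,50:370,::-1]]))
```

```text
12.15 [0.52658043 0.02776811 0.10357514] [-1.79998422e+02 -4.88357339e-04 -8.76686641e+01]
```

View pics/s5.png

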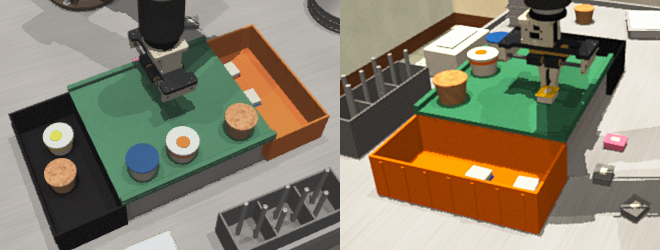

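Yellow, at (547,94), is in front of the fingers. Red and blue lie in the crate.

{"method": "apply_moves", "body": {
  "deltas": [
    {"fingers":0,"delta_pos":[-10,0,0],"angular":[0,0,0]},
    {"fingers":0,"delta_pos":[-20,0,0],"angular":[0,0,0]},
    {"fingers":0,"delta_pos":[-32,0,0],"angular":[0,0,0]},
    {"fingers":0,"delta_pos":[-44,0,0],"angular":[0,0,0]},
    {"fingers":0,"delta_pos":[-56,0,0],"angular":[0,0,0]},
    {"fingers":0,"delta_pos":[-68,0,0],"angular":[0,0,0]},
    {"fingers":0,"delta_pos":[-80,0,0],"angular":[0,0,0]},
    {"fingers":0,"delta_pos":[-92,0,0],"angular":[0,0,0]},
    {"fingers":0,"delta_pos":[-104,0,0],"angular":[0,0,0]},
    {"fingers":0,"delta_pos":[-116,0,0],"angular":[0,0,0]}
  ]
}}

```text
clock: 13.25
tool_pos: [0.5219, 0.1437, 0.1036]
orientation: [-180.0, -0.0, -87.7]
force: [-0.4, 0.4, -0.2]
opening: 0.0002
gripper_force: 0.1
```

{"method": "apply_moves", "body": {
  "deltas": [
    {"fingers":0,"delta_pos":[-12,0,0],"angular":[0,0,0]},
    {"fingers":0,"delta_pos":[-24,0,0],"angular":[0,0,0]},
    {"fingers":0,"delta_pos":[-36,0,0],"angular":[0,0,0]},
    {"fingers":0,"delta_pos":[-48,0,0],"angular":[0,0,0]},
    {"fingers":0,"delta_pos":[-60,0,0],"angular":[0,0,0]},
    {"fingers":0,"delta_pos":[-72,0,0],"angular":[0,0,0]},
    {"fingers":0,"delta_pos":[-72,0,0],"angular":[0,0,0]},
    {"fingers":0,"delta_pos":[-72,0,0],"angular":[0,0,0]},
    {"fingers":0,"delta_pos":[-72,0,-40],"angular":[0,0,0]},
    {"fingers":0,"delta_pos":[-72,0,-80],"angular":[0,0,0]}
  ]
}}

```text
clock: 14.25
tool_pos: [0.5182, 0.2135, 0.1834]
orientation: [179.8, -0.1, -87.7]
force: [1.4, 0.0, 0.7]
opening: 0.0006
gripper_force: 0.0
```

{"method": "apply_moves", "body": {
  "deltas": [
    {"fingers":0,"delta_pos":[40,0,-30],"angular":[0,0,0]},
    {"fingers":0,"delta_pos":[80,0,-60],"angular":[0,0,0]},
    {"fingers":0,"delta_pos":[120,0,-60],"angular":[0,0,0]},
    {"fingers":0,"delta_pos":[150,0,-60],"angular":[0,0,0]},
    {"fingers":0,"delta_pos":[150,0,-60],"angular":[0,0,0]},
    {"fingers":0,"delta_pos":[150,0,-60],"angular":[0,0,0]},
    {"fingers":0,"delta_pos":[150,0,-60],"angular":[0,0,0]},
    {"fingers":0,"delta_pos":[150,0,-60],"angular":[0,0,0]}
  ]
}}

```text
clock: 15.05
tool_pos: [0.5251, 0.0654, 0.2434]
orientation: [180.0, -0.0, -87.6]
force: [-1.3, 0.9, -0.9]
opening: 0.0006
gripper_force: 0.0
```

Run:
```python
from w import *
o=ctrl.get_obs();print(o["clock"],o["tool_pos"],o["force"])
cv2.imwrite("pics/s6.png",np.hstack([ctrl.snapshot("scene")[130:380,130:470,::-1],ctrl.snapshot("side")[130:380,50:370,::-1]]))
```

```text
15.05 [0.52508885 0.06537481 0.24338463] [-1.33236008  0.91204005 -0.8704845 ]
```

View pics/s6.png

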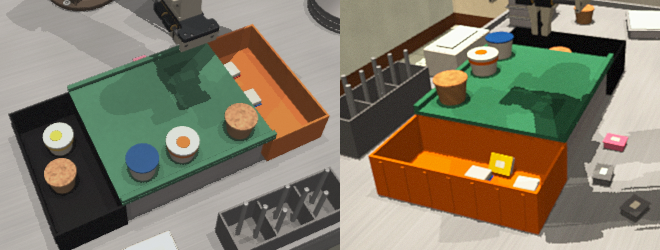

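All three packs are in the crate. Yellow, at (502,163), leans near the tray-side wall. I'll check its height and that it's at rest.

Run:
```python
from h import *
p=np.array([.595,.0129]);a=np.radians(2.36);R=np.array([[np.cos(a),-np.sin(a)],[np.sin(a),np.cos(a)]])
for z in(.02,.03,.04,.06,.085): print(z,((proj_ray("side",[(212,293)],z)[0,:2]-p)@R-[0,.248]).round(3))
A=ctrl.snapshot("side").astype(int)
for _ in range(4): B=ctrl.snapshot("side").astype(int)
print(abs(A-B)[260:340,170:260].max(), abs(A-B)[260:340,170:260].mean())
```

```text
0.02 [-0.032 -0.058]
0.03 [-0.038 -0.046]
0.04 [-0.045 -0.034]
0.06 [-0.057 -0.011]
0.085 [-0.073  0.018]
34 2.0527777777777776
```

```bash
python3 -c "
from plant import ctrl
print(ctrl.close_job())"
```

```text
the job is handed in; nothing more can be done
None
```

I swept all three packs (red, blue, yellow) into the orange crate with the fingers closed, with the cups and pot looking unmoved in the last pictures, and handed the job in at about 15 s; the hand-in returned no verdict.

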